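# Lay the long plan tube in the tube rest

## Robot

A 6-joint arm with a two-finger parallel gripper is mounted at the origin on the work surface. World frame = base frame: x ahead of the robot, y to its left, z up, the work surface at z = 0. Lengths are in mm, angles in rad, forces in N, time in s.
With the tool pointing down it reaches from about 300 to 775 mm from the base axis. Payload 14.6 kg.
Tool frame: the origin (TCP) lies on the centre line of the jaws, within the pads' length; the fingertips stand 19 mm ahead of it and the grasp point (between the pads) is the TCP (bot.tip_reach is the distance from the TCP to the fingertips, in mm); y points along the fingers, x is the direction in which the jaws open and shut, and the axes are right-handed (so a half turn about y gives the same grasp; the last joint's range is limited). The gripper opens to 85 mm and grips with 20 to 120 N. Pads are 22 mm wide; open, the fingers measure 114 mm over their backs; the gripper's body (76 mm by 85 mm) begins 54 mm behind the grasp point. The pads swing forward as they close: fully open they stand 13 mm farther back than shut.
Start: joints at [1.209, 0.3, 1.521, -0, 1.321, -0.067], TCP at [159.799, 526.264, 250.281] pointing down, gripper open.
Joint ranges: [-3.03, 3.03], [-0.79, 2.21], [0.23, 2.52], [-1.04, 4.18], [0, 3.07], [-2.55, 2.55]. Speed limits (rad/s): [2.22, 2.22, 2.57, 3.14, 3.14, 3.14].

## Interface

Orientations are given as a unit quaternion [w, x, y, z].
In Python, from rig import bot gives the robot as it stands. Calls block until the motion is done:
- bot.move_to(position, orientation): joint-space move of the TCP to a pose.
- bot.servo_line(position, attitude=None, speed=150, until_force=None): straight line of the TCP; attitude=None keeps the orientation; speed is the mean speed in mm/s. With until_force (N) it stops when the force on the tool has changed by that much, and returns True; else False.
- bot.move_joints(angles): joint-space move.
- bot.move_gripper(opening, grip_force=None): finger opening in mm; grip_force is the grip in N (None keeps the last); returns when the fingers have stopped.
- bot.dwell(seconds).
- bot.ik(position, orientation): joint angles nearest the present ones, or None.
- bot.read_state(): the state.
- bot.read_camera(name): name is "scene" or "top"; returns a dict with "image" (480x640x3 uint8, blue, green, red), "depth" (480x640 float32, mm along the optical axis (not along the pixel's ray), 0 where there is no reading), "fovy" (degrees; the focal length in pixels is half the picture's height over the tangent of half this angle, whatever the lens; pixels are square), "cx", "cy" (the principal point, pixels), "k1" (the pictures are not rectified: a ray, as slopes to the right and down, at radius r is drawn at 1 + k1 r^2 times it, then the intrinsics apply), "eye" and "attitude" of the camera in the world. Camera axes: x right, y down, z forward; pixel columns grow to the right and rows downward; lengths in mm; the calibration is good to about 2 mm. A picture is of the moment at which its call begins.
A pose or a line that the arm cannot do raises bot.MotionError and nothing moves.
- bot.finish_job(): hands the job in, once; it reports no verdict.
The state is a dict: "clock": time; "joint_positions": joint angles; "qvel": joint speeds; "effort": joint torques, N m; "ee_pos": TCP position; "tool_rot": TCP orientation; "ft_force": force on the tool from outside, world axes, zero at the start; "moment": the same for the moment, N m; "grip_width": finger opening in mm.
Only numpy, scipy, OpenCV 4.12 (cv2) and the standard library are available. Lean on these libraries where they do the work, as an engineer would, in place of code of your own. Each camera call takes 0.05 s, during which the arm holds its last target.

## Task

Pick up the longer of the two cardboard plan tubes and lay it along the V-shaped groove of the grey tube rest, centred so that an end cap sticks out at each end. Let it settle down into both notches while you still hold it, then let go and move clear; do not drop it, and leave the shorter tube where it lies.

Things in the scene. Friction and masses are not known exactly. Their poses are not given: they have to be found in the camera images.
- long_tube: the longer plan tube: round brown cardboard body, diameter 40 mm, a square black cap 46 x 46 mm, 15 mm thick, on each end; 220 mm long overall, 190 mm of bare body between the caps; 0.13 to 0.25 kg. It lies on its caps on the table, axis 23 mm up. Origin at the middle of its length, on its axis; x runs along the tube; either way round is fine.
- short_tube: the shorter plan tube, a bystander that stays where it lies: same cardboard body, diameter 40 mm, and same 46 mm square black caps, but only 130 mm long overall. Origin at the middle of its length, on its axis; x runs along the tube.
- rest: grey metal tube rest, fixed: base plate 140 (x) x 84 (y) x 10 mm with two V-shaped saddles, each 20 mm thick, centred 50 mm either side of the middle along x (80 mm free between them). V: 45 degree slopes, bottom 40 mm and tips 73 mm above the table, tips 65 mm apart in y. Origin: centre of its underside, on the table; x along the groove. The tube lies home with its axis 68 mm above the origin.
Not all that is in view belongs to the job. What is shaped like the rest but yellow is not meant. Leave any purple or yellow look-alike of the long_tube alone.

How it is judged:
By the outcome, as a careful person would: the job done as asked, in the order asked, and still so for the second after the job is handed in, with the robot touching nothing.
It also fails if it takes over 38 s, if anything falls off the work surface, if the arm or the gripper's body presses on something with over 40 N, if the wrist force passes 120 N, or if a joint passes its speed limit or range.

## Working session

There is one attempt and no reset: what is moved stays moved. The work goes in short steps, each a Python script; the robot and the scene stay as the last script left them, time stands still between calls to the robot, and variables do not carry over. Pictures are saved under pics/ and viewed, and the job is handed in when it is done.

```bash
mkdir -p pics; ls
python3 - <<'E'
from rig import bot
import cv2,numpy as np,pickle
for n in("scene","top"):
    c=bot.read_camera(n); pickle.dump(c,open(n+".pkl","wb")); cv2.imwrite(f"pics/{n}0.png",c["image"])
    print(n,{k:c[k] for k in c if k not in("image","depth")})
s=bot.read_state();print(s["clock"],s["ee_pos"],s["tool_rot"],s["ft_force"])
E
```

```text
pics
scene {'fovy': 57.00839840554583, 'cx': 318.37578709772436, 'cy': 242.52841873144524, 'k1': 0.0259577787676512, 'eye': array([1233.09844675,  316.18384109,  757.07293403]), 'attitude': array([-0.2202603 ,  0.500395  ,  0.76098178, -0.34928065])}
top {'fovy': 53.205777610848166, 'cx': 311.9458369719022, 'cy': 238.59410277080985, 'k1': 0.023046056584641848, 'eye': array([435.78267607,   6.94491789, 903.87172102]), 'attitude': array([-0.03620274,  0.71617074, -0.69505434,  0.05184886])}
0.1 [159.72858265 526.07452009 249.73631117] [-0.56780421  0.56822135  0.42079752 -0.42148822] [-0.50713957  0.12965866 -0.71594031]
```

View pics/scene0.png

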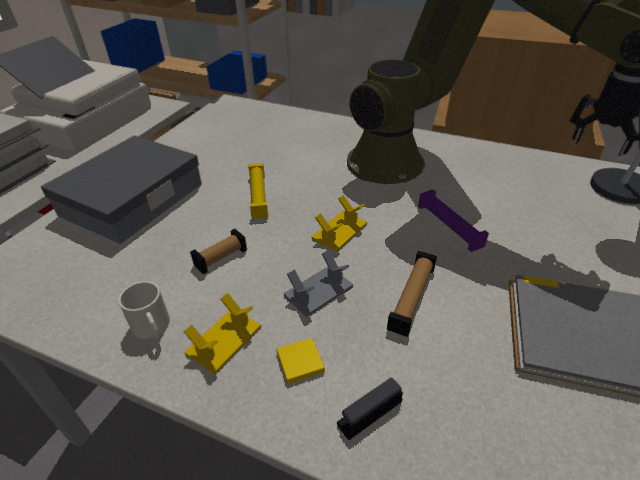

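View pics/top0.png

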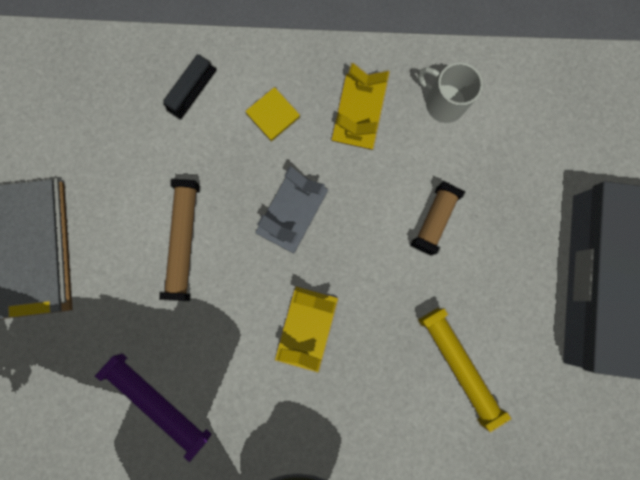

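Candidates (top view): brown long tube (180,240), brown short tube (437,218), purple look-alike (155,407), yellow look-alike (467,370). Rests: grey (292,210), yellow ones (360,108) and (308,328). I choose the brown tube at (180,240) and the grey rest at (292,210).

```bash
cat > h.py <<'E'
import cv2,numpy as np
from scipy.spatial.transform import Rotation as R
def K(c):
    f=240/np.tan(np.radians(c["fovy"])/2); return np.array([[f,0,c["cx"]],[0,f,c["cy"]],[0,0,1]]),np.array([c["k1"],0,0,0,0.])
def slopes(c,px):
    k,d=K(c); return cv2.undistortPoints(np.float64(px).reshape(-1,1,2),k,d).reshape(-1,2)
def rot(c): return R.from_quat(np.roll(c["attitude"],-1)).as_matrix()
def onplane(c,px,z):
    s=slopes(c,px); d=np.c_[s,np.ones(len(s))]@rot(c).T
    return c["eye"]+d*((z-c["eye"][2])/d[:,2])[:,None]
def cloud(c,mask):
    v,u=np.nonzero(mask&(c["depth"]>0)); s=slopes(c,np.c_[u,v]); z=c["depth"][v,u]
    return (np.c_[s,np.ones(len(s))]*z[:,None])@rot(c).T+c["eye"],np.c_[u,v]
def project(c,P):
    k,d=K(c); r=rot(c).T
    return cv2.projectPoints(np.float64(P).reshape(-1,1,3),cv2.Rodrigues(r)[0],-r@c["eye"],k,d)[0].reshape(-1,2)
E
cat > m.py <<'E'
from h import *
import pickle
for n in("top","scene"):
    c=pickle.load(open(n+".pkl","rb")); im=c["image"]; hsv=cv2.cvtColor(im,cv2.COLOR_BGR2HSV)
    m=((hsv[...,0]>5)&(hsv[...,0]<19)&(hsv[...,1]>90)).astype(np.uint8)
    nl,lab,st,ce=cv2.connectedComponentsWithStats(m)
    for i in range(1,nl):
        if st[i,4]<300: continue
        (cx,cy),(w,h),a=cv2.minAreaRect(np.argwhere(lab==i)[:,::-1].astype(np.float32))
        P,uv=cloud(c,lab==i)
        b=cv2.boxPoints(((cx,cy),(w,h),a)); e=[(b[0]+b[1])/2,(b[2]+b[3])/2] if np.linalg.norm(b[0]-b[1])<np.linalg.norm(b[1]-b[2]) else [(b[1]+b[2])/2,(b[3]+b[0])/2]
        W=onplane(c,e,23); d=W[0]-W[1]
        print(n,"brown",np.round([cx,cy,w,h]),"ends",W.round(1).tolist(),"mid",W.mean(0).round(1),"len",np.linalg.norm(d).round(1),"yaw",np.degrees(np.arctan2(d[1],d[0])).round(1),"ztop",np.percentile(P[:,2],[5,50,95]).round(1) if len(P) else None)
c=pickle.load(open("top.pkl","rb"))
t=c["image"]
cv2.imwrite("pics/crop.png",cv2.resize(t[150:320,140:350],None,fx=3.5,fy=3.5,interpolation=cv2.INTER_CUBIC))
for n in("top","scene"):
    c=pickle.load(open(n+".pkl","rb"))
    P,uv=cloud(c,np.ones((480,640),bool))
    hs=cv2.cvtColor(c["image"],cv2.COLOR_BGR2HSV)[uv[:,1],uv[:,0]]
    g0=onplane(c,[[292,212]] if n=="top" else [[319,287]],10)[0]; print(n,"rest seed",g0)
    k=(np.linalg.norm(P[:,:2]-g0[:2],axis=1)<100)&(hs[:,1]<110)
    Q=P[k]; 
    for lo,hi in((6,15),(30,80),(50,80)):
        q=Q[(Q[:,2]>lo)&(Q[:,2]<hi)]
        if len(q)<10: print(lo,len(q));continue
        (x,y),(w,h),a=cv2.minAreaRect(q[:,:2].astype(np.float32)); print(lo,len(q),"ctr",round(x,1),round(y,1),round(w,1),round(h,1),round(a,1),"zmax",q[:,2].max())
E
python3 m.py
```

```text
top brown [ 65. 246. 128.   9.] ends [[637.4, 450.5, 23.0], [404.2, 423.5, 23.0]] mid [520.8 437.   23. ] len 234.7 yaw 6.6 ztop [ 6.4 11.8 14.6]
top brown [180. 240.  21. 108.] ends [[637.8, 226.9, 23.0], [438.5, 233.9, 23.0]] mid [538.1 230.4  23. ] len 199.4 yaw -2.0 ztop [29.  40.8 45. ]
top brown [437. 216.  22.  56.] ends [[645.6, -267.4, 23.0], [548.9, -222.1, 23.0]] mid [ 597.2 -244.8   23. ] len 106.7 yaw -25.1 ztop [30.6 40.9 45. ]
scene brown [153.   5. 172.  20.] ends [[-1260.5, -2698.5, 23.0], [-1239.6, -1309.4, 23.0]] mid [-1250.1 -2003.9    23. ] len 1389.2 yaw -90.9 ztop [158.3 177.  195.8]
scene brown [261.   8.  16.  38.] ends [[-1688.8, -1275.4, 23.0], [-1240.5, -1265.4, 23.0]] mid [-1464.6 -1270.4    23. ] len 448.4 yaw -178.7 ztop [158.7 177.8 181.4]
scene brown [528.  79. 172. 133.] ends [[-878.1, -0.6, 23.0], [-778.4, 677.2, 23.0]] mid [-828.2  338.3   23. ] len 685.1 yaw -98.4 ztop [-104.6   90.4  249.9]
scene brown [194.  77. 109.  34.] ends [[-330.3, -1278.0, 23.0], [-322.4, -703.0, 23.0]] mid [-326.3 -990.5   23. ] len 575.0 yaw -90.8 ztop [-218.2 -204.4 -1
[... 406 characters left out ...]
]] mid [517.2 230.   23. ] len 198.7 yaw 178.1 ztop [30.  41.1 44.8]
scene brown [518. 332. 104.  28.] ends [[437.4, 404.2, 23.0], [670.4, 489.5, 23.0]] mid [553.9 446.8  23. ] len 248.1 yaw -159.9 ztop [ 2.1 11.5 14.8]
top rest seed [597.53258006  27.88237712  10.        ]
6 2286 ctr 596.1 20.3 104.6 140.5 63.7 zmax 14.940850021884899
30 986 ctr 600.8 29.6 74.0 120.7 63.5 zmax 75.52441847205193
50 711 ctr 600.8 29.6 74.0 120.7 63.5 zmax 75.52441847205193
scene rest seed [598.32743484  27.1877365   10.        ]
6 1316 ctr 603.6 27.3 86.9 140.7 63.3 zmax 14.890749170226854
30 628 ctr 603.0 28.0 73.8 123.3 63.9 zmax 75.15134449539175
50 382 ctr 603.0 28.0 73.8 123.3 63.9 zmax 75.15134449539175
```

```bash
sleep 1
```

```text
(no output)
```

View pics/crop.png

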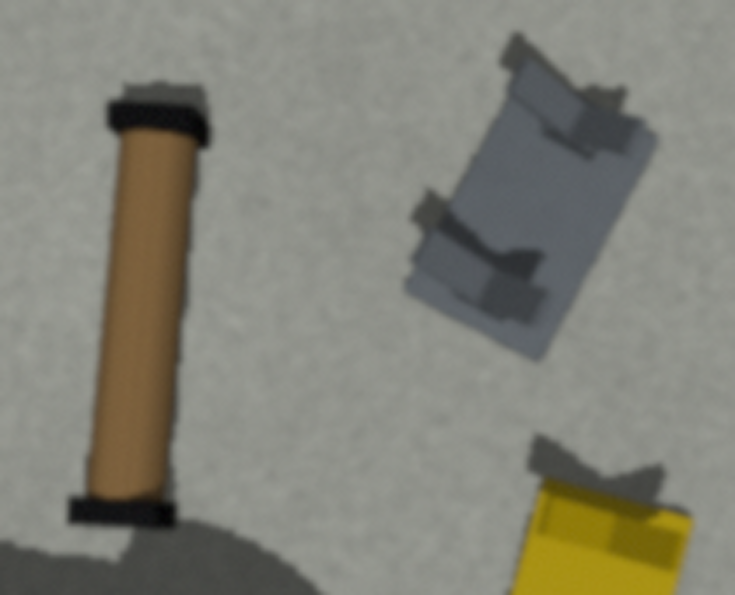

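The crop shows the brown, black-capped long tube (left) and the grey rest (right); yellow rest is separate at the bottom. Next I refine the ends from cap depth and check reachability.

```bash
cat > m2.py <<'E'
from h import *
import pickle
from rig import bot
for n in("top","scene"):
    c=pickle.load(open(n+".pkl","rb")); P,_=cloud(c,np.ones((480,640),bool))
    q=P[(np.linalg.norm(P[:,:2]-[537,230],axis=1)<135)&(P[:,2]>30)&(P[:,2]<52)]
    th=np.radians(-2); u=np.array([np.cos(th),np.sin(th)]); s=q[:,:2]@u; t=q[:,:2]@[-u[1],u[0]]
    print(n,"tube s",np.percentile(s,[0,.5,99.5,100]).round(1),"mid",((s.min()+s.max())/2*u+np.median(t)*np.array([-u[1],u[0]])).round(1))
    (x,y),(w,h),a=cv2.minAreaRect(q[:,:2].astype(np.float32)); print("rect",x,y,w,h,a)
    # rest: the two saddles
    q=P[(np.linalg.norm(P[:,:2]-[602,28],axis=1)<85)&(P[:,2]>46)&(P[:,2]<80)]
    th=np.radians(-26.4); u=np.array([np.cos(th),np.sin(th)]); v=np.array([-u[1],u[0]]); d=q[:,:2]-[602,28]
    for sg in(-1,1):
        k=np.sign(d@u)==sg; a=d[k]@u; b=d[k]@v; print(n,"saddle",sg,"s",np.percentile(a,[1,99]).round(1),"t",np.percentile(b,[0,1,50,99,100]).round(1))
def q_for(th,flip):
    x=np.array([-np.sin(th),np.cos(th),0])*flip; y=np.array([0,0,-1.]); return np.roll(R.from_matrix(np.c_[x,y,np.cross(x,y)]).as_quat(),1)
for f in(1,-1):
    print(f,bot.ik([536,230,150],q_for(np.radians(-2),f)),bot.ik([602,28,150],q_for(np.radians(-26.4),f)))
E
python3 m2.py
```

```text
top tube s [418.4 419.3 636.5 638.3] mid [536.6 227.9]
rect 536.7007446289062 230.76089477539062 46.5163688659668 219.80276489257812 88.38607025146484
top saddle -1 s [-61.9 -42. ] t [-35.9 -35.4   8.9  36.8  38. ]
top saddle 1 s [37.9 58. ] t [-35.5 -35.2   8.8  36.5  37.5]
scene tube s [420.  421.8 640.8 641.7] mid [539.3 230.7]
rect 539.10400390625 228.90084838867188 45.9547004699707 221.75259399414062 88.38333892822266
scene saddle -1 s [-60.1 -38.3] t [-36.7 -35.  -14.3  35.1  37.1]
scene saddle 1 s [40.6 61.3] t [-36.2 -34.3 -14.6  36.5  36.6]
1 [ 3.42550382e-01  4.70443493e-01  1.52981828e+00 -4.44089210e-16
  1.14133088e+00 -1.19333936e+00] [-1.42909502e-02  5.10408618e-01  1.46948882e+00 -4.44089210e-16
  1.16169521e+00 -1.12432035e+00]
-1 [ 3.42550382e-01  4.70443493e-01  1.52981828e+00 -4.44089210e-16
  1.14133088e+00  1.94825329e+00] [-1.42909502e-02  5.10408618e-01  1.46948882e+00 -4.44089210e-16
  1.16169521e+00  2.01727230e+00]
```

Both views agree: tube 46 x 220 mm, centre (538,230), yaw −1.6°. The rest is at (601.7,28.8), yaw −26.4°. Now the grasp.

```bash
cat >> h.py <<'E'
def q_for(deg,flip=1):
    th=np.radians(deg)
    x=np.array([-np.sin(th),np.cos(th),0])*flip; y=np.array([0,0,-1.]); return np.roll(R.from_matrix(np.c_[x,y,np.cross(x,y)]).as_quat(),1)
E
python3 - <<'E'
from h import *
from rig import bot
import pickle
q=q_for(-1.6)
bot.move_to([538,230,130],q)
print(bot.tip_reach,bot.servo_line([538,230,26],speed=120,until_force=15))
s=bot.read_state();print(s["clock"],s["ee_pos"],s["ft_force"])
bot.move_gripper(30,60)
s=bot.read_state();print(s["clock"],s["grip_width"],s["ft_force"])
bot.servo_line([538,230,150],speed=120); bot.dwell(.2)
s=bot.read_state();print(s["clock"],s["grip_width"],s["ft_force"],s["moment"],s["ee_pos"])
for n in("scene","top"):
    c=bot.read_camera(n); pickle.dump(c,open(n+"1.pkl","wb")); cv2.imwrite(f"pics/{n}1.png",c["image"])
E
```

```text
19.0 False
2.9167 [538.40239138 230.17175011  26.78361119] [0.21594119 0.03700014 0.20700196]
3.4167 38.37971406720326 [-1.73155165 -0.57956987  5.00551672]
4.8 38.46772277552073 [ 0.09834074 -0.59903899 -1.6309666 ] [-0.08141327  0.00458825  0.00962224] [537.83210097 229.94200963 149.4322878 ]
```

View pics/scene1.png

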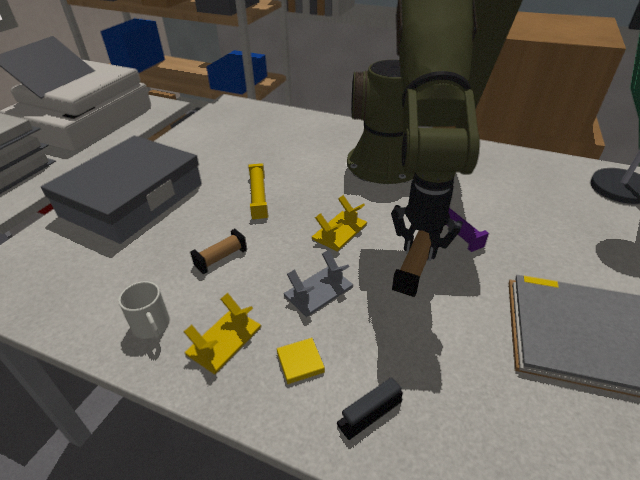

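View pics/top1.png

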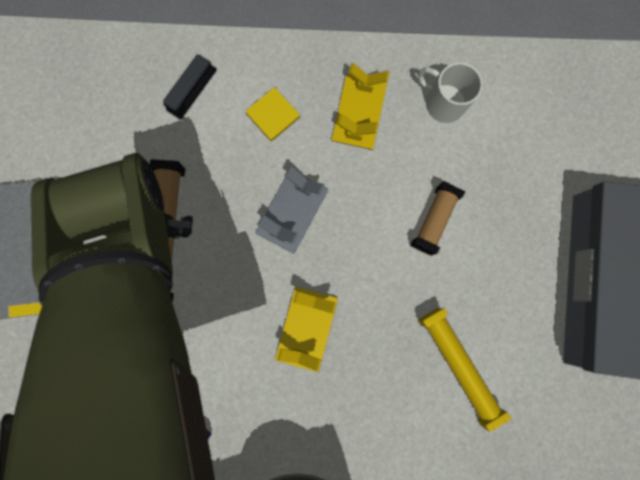

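The tube is in the gripper (near cap at (405,283) in scene); the short tube is untouched at (218,250). I check the held axis: tilt, height relative to TCP, end position.

Run:
```python
from h import *
import pickle
for n in("scene","top"):
    c=pickle.load(open(n+"1.pkl","rb")); hsv=cv2.cvtColor(c["image"],cv2.COLOR_BGR2HSV)
    P,uv=cloud(c,np.ones((480,640),bool)); h=hsv[uv[:,1],uv[:,0]]
    d=P[:,:2]-[538,230]; th=np.radians(-1.6);u=np.array([np.cos(th),np.sin(th)]);s=d@u;t=d@[-u[1],u[0]]
    br=(h[:,0]>5)&(h[:,0]<19)&(h[:,1]>90)&(abs(t)<30)&(abs(s)<130)&(P[:,2]>90)&(P[:,2]<200)
    for lo in range(-120,120,20):
        k=br&(s>=lo)&(s<lo+20)
        if k.sum()>15: print(n,lo,k.sum(),"ztop",np.percentile(P[k,2],95).round(1),"t",np.percentile(t[k],[2,98]).round(1))
    k=(abs(t)<30)&(s>60)&(s<130)&(P[:,2]>110)&(P[:,2]<190)
    print(n,"s max",np.percentile(s[k],[98,99.5,100]).round(1),"cap z",np.percentile(P[k&(s>98)][:,2],[2,50,98]).round(1), "t",np.percentile(t[k&(s>98)],[2,98]).round(1))
```

```text
scene -40 69 ztop 167.1 t [-18.5   9.8]
scene -20 109 ztop 167.2 t [-19.1  14.5]
scene 0 126 ztop 166.9 t [-18.7  17.9]
scene 20 138 ztop 166.9 t [-19.1  17.9]
scene 40 143 ztop 167.1 t [-19.   17.7]
scene 60 149 ztop 166.7 t [-18.2  17.3]
scene 80 75 ztop 169.0 t [-18.7  17.6]
scene 100 23 ztop 169.6 t [-18.5  19.9]
scene s max [111.4 111.8 112.2] cap z [125.3 152.6 170.7] t [-23.5  20.9]
top -40 25 ztop 155.7 t [-19.8 -16.6]
top -20 25 ztop 195.1 t [-27.2 -16.2]
top 20 130 ztop 165.9 t [-19.5  -6.1]
top 40 181 ztop 166.3 t [-19.4  -1. ]
top 60 246 ztop 166.7 t [-19.3   7.3]
top 80 237 ztop 167.2 t [-19.8  15.1]
top s max [106.9 107.5 107.8] cap z [132.8 168.4 171.2] t [-23.3  20.4]
```

Level, centred (end at s≈110 ±2), axis ≈3 mm below TCP, so home TCP z ≈ 71. Moving over and lowering gently.

Run:
```python
from h import *
from rig import bot
import pickle
q=q_for(-26.4); p=[601.7,28.8]
bot.move_to(p+[150],q)
print(bot.servo_line(p+[92],speed=80,until_force=15))
bot.dwell(.2)
f=bot.servo_line(p+[68],speed=15,until_force=6)
s=bot.read_state();print(f,s["clock"],s["grip_width"],s["ft_force"],s["moment"],s["ee_pos"])
for n in("scene","top"):
    c=bot.read_camera(n); pickle.dump(c,open(n+"2.pkl","wb")); cv2.imwrite(f"pics/{n}2.png",c["image"])
c=pickle.load(open("scene2.pkl","rb"));cv2.imwrite("pics/s2c.png",cv2.resize(c["image"][170:370,220:460],None,fx=3,fy=3,interpolation=cv2.INTER_CUBIC))
```

```text
False
True 8.0417 38.35433280166154 [-0.73153877  0.43508905  4.94763255] [0.03569621 0.13682985 0.18228687] [601.75310776  28.85929841  71.9068467 ]
```

View pics/s2c.png

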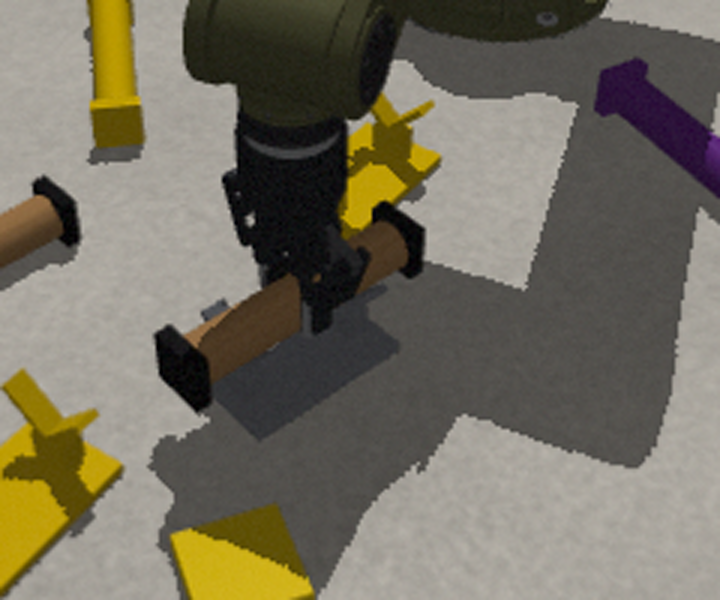

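Contact at TCP z 71.9 (home ≈71), tube over the groove with both caps outside. I press gently to seat it, then check the axis height while still holding.

Run:
```python
from h import *
from rig import bot
import pickle
p=[601.7,28.8]
f=bot.servo_line(p+[69],speed=8,until_force=12)
bot.dwell(.3)
s=bot.read_state();print(f,s["clock"],s["grip_width"],s["ft_force"],s["moment"],s["ee_pos"])
for n in("scene","top"):
    c=bot.read_camera(n); pickle.dump(c,open(n+"3.pkl","wb")); hsv=cv2.cvtColor(c["image"],cv2.COLOR_BGR2HSV)
    P,uv=cloud(c,np.ones((480,640),bool)); h=hsv[uv[:,1],uv[:,0]]
    d=P[:,:2]-p; th=np.radians(-26.4);u=np.array([np.cos(th),np.sin(th)]);s=d@u;t=d@[-u[1],u[0]]
    br=(h[:,0]>5)&(h[:,0]<19)&(h[:,1]>90)&(abs(t)<30)&(abs(s)<130)&(P[:,2]>60)&(P[:,2]<100)
    for lo in range(-120,120,20):
        k=br&(s>=lo)&(s<lo+20)
        if k.sum()>15: print(n,lo,k.sum(),"ztop",np.percentile(P[k,2],95).round(1),"t",np.percentile(t[k],[2,98]).round(1))
    k=(abs(t)<30)&(abs(s)>80)&(abs(s)<130)&(P[:,2]>60)&(P[:,2]<100)
    print(n,"s",s[k].min().round(1),s[k].max().round(1))
```

```text
True 8.65 38.18879425114955 [-1.49852718  0.0753605   5.37774768] [-0.01184188  0.25855358  0.15954953] [601.78778257  28.85449472  71.9070399 ]
scene -100 107 ztop 90.8 t [-15.  21.]
scene -80 121 ztop 89.5 t [-9.7 19.7]
scene -60 39 ztop 88.6 t [-9.4 20.3]
scene 0 98 ztop 90.0 t [-12.2  19.4]
scene 20 154 ztop 89.3 t [-10.9  19.8]
scene 40 155 ztop 89.7 t [-10.5  19.8]
scene 60 149 ztop 89.1 t [-10.4  19.2]
scene 80 129 ztop 92.2 t [-9.4 20.6]
scene s -109.3 111.9
top s 91.5 105.7
```

Ridge ≈89 at both ends (home 88, level), caps from −109 to +112: seated. I ease the fingers open slightly, then fully, and retreat straight up.

Run:
```python
from h import *
from rig import bot
import pickle
p=[601.7,28.8]
bot.move_gripper(42,20); bot.dwell(.4)
s=bot.read_state();print(s["clock"],s["grip_width"],s["ft_force"],s["ee_pos"])
bot.move_gripper(80); bot.dwell(.2)
s=bot.read_state();print(s["clock"],s["grip_width"],s["ft_force"])
print(bot.servo_line(p+[200],speed=100))
bot.move_joints([1.209,0.3,1.521,0,1.321,-0.067])
for n in("scene","top"):
    c=bot.read_camera(n); pickle.dump(c,open(n+"4.pkl","wb")); cv2.imwrite(f"pics/{n}4.png",c["image"])
    hsv=cv2.cvtColor(c["image"],cv2.COLOR_BGR2HSV)
    P,uv=cloud(c,np.ones((480,640),bool)); h=hsv[uv[:,1],uv[:,0]]
    d=P[:,:2]-p; th=np.radians(-26.4);u=np.array([np.cos(th),np.sin(th)]);s=d@u;t=d@[-u[1],u[0]]
    br=(h[:,0]>5)&(h[:,0]<19)&(h[:,1]>90)&(abs(t)<30)&(abs(s)<130)&(P[:,2]>60)&(P[:,2]<100)
    for lo in range(-100,100,40):
        k=br&(s>=lo)&(s<lo+40)
        print(n,lo,k.sum(),"ztop",np.percentile(P[k,2],95).round(1),"t",np.percentile(t[k],[2,98]).round(1))
    k=(abs(t)<30)&(abs(s)<130)&(P[:,2]>75)&(P[:,2]<100)
    print(n,"s",s[k].min().round(1),s[k].max().round(1))
print(bot.read_state()["clock"])
```

```text
9.3667 41.823495772884975 [ 0.49401977 -0.20863427  0.53146284] [601.33147669  28.85614358  70.97994427]
10.025 79.54146116921598 [0.05407349 0.09189535 0.23841816]
False
scene -100 224 ztop 89.2 t [-13.5  19.6]
scene -60 269 ztop 89.4 t [-11.2  19.6]
scene -20 289 ztop 89.8 t [-10.8  19.9]
scene 20 297 ztop 89.5 t [-11.1  19.6]
scene 60 286 ztop 90.4 t [-11.   20.7]
scene s -110.6 111.6
top -100 474 ztop 90.6 t [-18.6  16.4]
top -60 497 ztop 89.8 t [-19.1  16.5]
top -20 481 ztop 90.0 t [-18.6  16.7]
top 20 479 ztop 89.8 t [-18.9  16.4]
top 60 423 ztop 90.1 t [-18.9  16.6]
top s -111.8 108.0
13.9417
```

View pics/scene4.png

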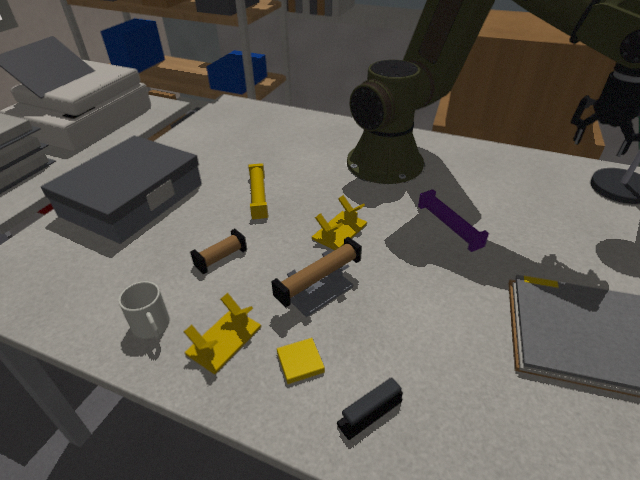

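View pics/top4.png

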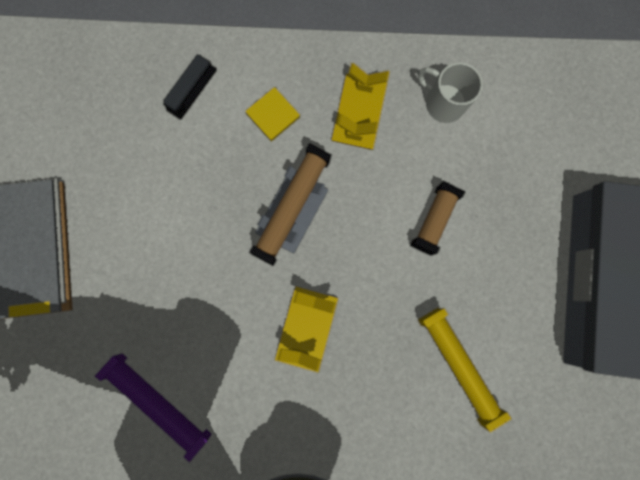

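The scene view shows the tube in the groove, caps at (283,290) and (354,251). The top view shows caps at (263,255) and (318,155), and everything else unmoved. It is level with its ridge at about 89–90 mm, with ends at −111 and +110 mm. Handing in.

```bash
python3 -c "
from rig import bot
print(bot.finish_job())"
```

```text
the job is handed in; nothing more can be done
None
```

The long brown tube now lies in the grey rest's V-groove. I seated it with light pressing while still holding it, eased the grip open, and moved the arm clear back to its start pose. The robot clock read about 14 s at the last check, before hand-in; it reports no verdict.

**Last checks:**
- **Position:** the tube is level to about 1 mm and follows the groove. Its ends measure about −111 and +110 mm from the rest's centre, so a cap sticks out at each end.
- **Rest of the scene:** in the pictures, the short tube and the look-alikes are where they were.
- **Force:** the highest reading I printed was about 5 N. The two lowering stops were set at 6 N and 12 N.

**Disagreements:**
- The tube's top measured 89–90 mm, against 88 mm expected when it is fully home. That is within the 2 mm calibration and depth noise.
- The two cameras differed by about 2–4 mm on where the tube's ends are. I averaged them.

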